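# Mount the light gate on the dovetail rail

## Robot

A 6-joint arm with a two-finger parallel gripper is mounted at the origin on the work surface. World frame = base frame: x ahead of the robot, y to its left, z up, the work surface at z = 0. Lengths are in m, angles in rad, forces in N, time in s.
With the tool pointing down it reaches from about 0.3 to 0.875 m from the base axis. Payload 6.4 kg.
Tool frame: the origin (TCP) lies midway between the tips of the shut fingers; the grasp point (between the pads) lies 19 mm behind it (ctrl.tcp_to_grasp is the distance from the TCP to the grasp point, in m); z points along the fingers, y is the direction in which the jaws open and shut (so a half turn about z gives the same grasp; the last joint's range is limited). The gripper opens to 85 mm and grips with 20 to 120 N. Pads are 22 mm wide; open, the fingers measure 114 mm over their backs; the gripper's body (76 mm by 85 mm) begins 54 mm behind the grasp point. The pads swing forward as they close: fully open they stand 13 mm farther back than shut.
Start: joints at [-0.206, 0.181, 1.607, -0, 1.354, -0.206], TCP at [0.575, 0, 0.231] pointing down, gripper open.
Joint ranges: [-2.99, 2.99], [-0.89, 2.07], [0.3, 2.58], [-1.14, 4.28], [0, 2.63], [-3.12, 3.12]. Speed limits (rad/s): [2.57, 2.57, 3.01, 3.14, 3.14, 3.14].

## Interface

Orientations are given as a unit quaternion [w, x, y, z].
In Python, from bench import monitor, imaging, order, spotter, ctrl gives the robot as it stands.
- The arm moves only by the shell command python3 -m pendant 'ROWS'. ROWS is JSON, a list that holds one entry, the list of rows, each a list of 5 numbers: the shift along the world's x, y, z in mm, then the turn about the world's z in degrees, then the finger opening in mm, from 0 to 85.4. A call has 1 to 8 rows; each row shifts and turns the commanded pose from where the row before left it; what a row does not reach is not made up. A row lasts 1/8 s, in which the tool goes at most 62.5 mm and 10.7 degrees, less where a joint would pass 70% of its speed; a pose out of reach is approached as far as the arm can. A call with a gripper value outside its range is refused whole. The fingers move at their own pace and stop on an object; the grip force is fixed at half the most. Time passes only in rows, so rows that do not move let the fingers close. It gives the time, the measured TCP pose, the force and the opening at its end, in the units of the state.
- monitor.get_obs(): the state, without advancing time (a new reading comes with each control period).
- imaging.camera(name): name is "scene" or "side" or "wrist"; returns a dict with "img" (384x512x3 uint8, red, green, blue), "vfov" (degrees; the focal length in pixels is half the picture's height over the tangent of half this angle, whatever the lens; pixels are square), "cx", "cy" (the principal point, pixels), "distortion" ([k1, k2, p1, p2, k3] as OpenCV has them; the pictures are not rectified), "origin" and "orientation" of the camera in the world. Camera axes: x right, y down, z forward; pixel columns grow to the right and rows downward; lengths in m; the calibration is good to about 2 mm. A picture is of the moment at which its call begins. There is no depth.
- order.hand_in(): hands the job in, once; it reports no verdict.
Trained networks look in the newest picture that a camera, given by its name, has taken for a name from the list of things; names that differ only in an ending like _2 or _b are one class to them, and where a whole thing is asked for, a point or a joint stands for the part that bears it (a point fixed in the world has none). Each returns a list of dicts, best first, with "confidence" (0 to 1); they miss things now and then, are a little off and sometimes report something else, mostly with a low value. They report only what shows in the picture. A call takes as long as a camera call. They do not tell look-alikes from the thing itself.
- spotter.recognise(camera, thing): "at" ([x, y, z] in m, in the coordinates of the camera as it stood for that picture, good to about 4 mm: the middle of the surface that is visible of it).
- spotter.tip_of(camera, thing): "at" ([x, y, z] in m, in the coordinates of the camera as it stood for that picture, good to about 4 mm: a listed point, or the origin of a listed thing).
The state is a dict: "time_s": time; "q": joint angles; "dq": joint speeds; "joint_efforts": joint torques, N m; "eef_pos": TCP position; "eef_rot": TCP orientation; "wrist_force": force on the tool from outside, world axes, zero at the start; "torque": the same for the moment, N m; "opening": opening from 0.0 (shut) to 1.0 (fully open).
Only numpy, scipy, OpenCV 4.12 (cv2) and the standard library are available. Lean on these libraries where they do the work, as an engineer would, in place of code of your own. Each camera call takes 0.05 s, during which the arm holds its last target. There are 200 camera calls.

## Task

Put the light gate up on the rail: thread the carriage onto the open end of the dovetail, let go of it while it is still in the first half of the rail, then push it along until it is home against the stop plate. With the carriage home, swing the clamp lever down level to lock it, then move the fork-shaped light gate from the rack into the carriage's post socket, lowering it right to the bottom rather than dropping it. Leave the lens holder and everything else on the bench where it stands.

Things in the scene. Friction and masses are not known exactly. Their poses are not given: they have to be found in the camera images.
- rail: Light grey dovetail rail bolted to the bench, 280 mm long. Origin: centre of its underside, at bench level; x runs along the rail to the stop, z up. Plinth 60 wide, 13 high; on it the dovetail, 31 wide at its foot, 50 wide at its flat top, 30 above the bench. A carriage that touches the stop has its origin at x = +105 mm.
- rail_entry (a point): Middle of the rail's top edge at its open end: rail x = -140 mm, 30 above the bench. The first 15 mm of the dovetail are a tapered lead-in, 4 to 5 mm a side.
- rail_stop (a point): Middle of the stop plate's face at the level of the rail's top: rail x = +140 mm, 30 above the bench. The steel plate is 64 wide, 46 high, 10 thick.
- carriage: Dark grey rail carriage, about 0.5 kg, loose on the bench. Origin: centre of its underside; x is its sliding direction, its +x end goes towards the stop (it lies roughly so already), z up. Plate 70 (x) by 84 (y), z 13 to 27 mm. On the plate a square aluminium block, 40 by 40, z 27 to 72, is the post socket and a firm place to grip; its sides face x and y.
- carriage_seat (a point): In the carriage's centre, on the plate's underside (z = 13 mm), which rides on the rail's top: on the rail the carriage's origin is 17 mm above the bench. Below the plate two undercut jaws (y 19 to 42 mm either side, down to z = 0) have 1.5 mm of play each side of the dovetail, 2.5 mm upwards. The jaw at -y is drawn in by the clamp.
- socket (a point): Centre of the mouth of the post socket, on the top of the square block, z = 72 mm in the carriage: a blind round hole 22 mm wide, 40 deep.
- clamp (a joint): Clamp knob with a lever arm on the carriage's -y side, turning about its y axis. 0 = loose, the arm stands 80 degrees above level, leaning to +x; at 1.396 rad, its end, the arm lies level and points to +x, to the stop: tight. Starts at 0 to 0.35, stays where left. To tighten, push the arm over towards +x and down: 4 to 5 N near its end, up to 10 N over the last third.
- clamp_hub (a point): On the clamp's axis, at the root of the arm: 55 mm to the carriage's -y side, z = 16 mm in the carriage. The hub is 26 mm thick.
- clamp_tip (a point): Centre of the 16 mm ball at the end of the clamp's arm, 65 mm from the axis and 71 mm to the carriage's -y side (29 mm outside its side face). The arm is a round bar 12 mm thick from hub to ball.
- gate: Light gate: milky-white two-armed fork on an upright steel post, 0.22 kg, standing in the rack. Origin: centre of the post's foot, z up. Post 20 mm thick, foot tapered over 6 mm. Head z 75 to 105 mm: a block 34 wide in y, x -40 to +25, to grip; before it a crossbar 100 wide in y, x 25 to 37, and two arms to x = +85.
- gate_grip (a point): Centre of the light gate's head block above its post, 90 mm above the post's foot. With the gate at the bottom of the socket its foot is 32 mm above the carriage's origin; in the rack it is 5 mm above the bench.
- rack: Pale plastic post rack fixed to the bench, 190 (x) by 60 by 45 high, with three holes 22 mm wide and 40 deep at x = -60, 0 and +60 mm. Origin: centre of its underside. The light gate and the lens holder stand in the outer holes, either way round; the middle one is empty.
- lens: Bystander: lens holder, an upright ring of 60 mm on the same kind of 20 mm post, 141 mm high in all, in the other outer hole of the rack. Origin: the post's foot.
- bottle: Bystander: clear 1 litre bottle with blue cap, 100 mm thick, 225 high. Origin: centre of its underside.
- cylinder: Bystander: glass measuring cylinder on a hexagonal foot 66 mm wide, 232 high. Origin: centre of its underside.
- pump: Bystander: orange peristaltic pump with black motor, 85 by 62 by 64 high. Origin: underside, below the orange block.
- stopper: Bystander: grey rubber stopper, 40 mm wide, 34 high. Origin: centre of its underside.
- led_cube: Bystander: white sensor cube, 42 mm, 45 high. Origin: centre of its underside.
- driver: Bystander: screwdriver lying on the bench, 170 mm long.
- beaker: Bystander: glass beaker, 70 mm wide, 96 high. Origin: centre of its underside.
Things that resemble listed ones, but are neither listed nor needed, are in the scene too. What is shaped like the carriage but blue or green is not meant.

How it is judged:
On the way, in this order (a step that is already met when the one before it is completed fails the run):
1. the carriage rides on the dovetail, let go, still in the first half of the rail (y of carriage in the frame of rail between -0.006 and 0.006 m and z of carriage in the frame of rail between 0.013 and 0.022 m and angle between the x axis of carriage and the x axis of rail, either way round below 0.07 rad and angle between carriage's own z axis and vertical below 0.08 rad and x of carriage in the frame of rail between -0.125 and 0.03 m and contact force between the fingers and carriage below 0.3 N), for 0.1 s.
2. the carriage has been pushed home against the stop, its clamp still loose (y of carriage in the frame of rail between -0.006 and 0.006 m and z of carriage in the frame of rail between 0.013 and 0.022 m and angle between the x axis of carriage and the x axis of rail, either way round below 0.07 rad and angle between carriage's own z axis and vertical below 0.08 rad and x of carriage in the frame of rail above 0.101 m and value of joint clamp below 0.9 rad), for 0.1 s.
3. the clamp is tightened with the carriage home (y of carriage in the frame of rail between -0.006 and 0.006 m and z of carriage in the frame of rail between 0.013 and 0.022 m and angle between the x axis of carriage and the x axis of rail, either way round below 0.07 rad and angle between carriage's own z axis and vertical below 0.08 rad and x of carriage in the frame of rail above 0.101 m and value of joint clamp above 1.25 rad), for 0.2 s.
4. the light gate stands at the bottom of the carriage's socket (all of step 3 and horizontal distance between gate and socket below 0.006 m and z of gate in the frame of carriage between 0.025 and 0.037 m and angle between gate's own z axis and vertical below 0.12 rad), for 0.2 s.
At the end, for the whole second after the job is handed in: The carriage rides on the dovetail in line with the rail, within 4 mm of the stop; the clamp lever is past 1.25 rad (within 8 degrees of level); the light gate's post is within 5 mm of the bottom of the carriage's socket and upright within 7 degrees; all at rest (all of step 4 and linear speed of each of gate, carriage below 0.02 m/s); the robot touches nothing.
It fails at once if the light gate is let go above the socket and drops more than 15 mm into it (horizontal distance between gate and socket below 0.02 m and z of gate in the frame of carriage above 0.047 m and contact force between the fingers and gate below 0.1 N).
It fails at once if the lens holder is moved by more than 20 mm (distance of lens from where it was at the start of the episode above 0.02 m).
It fails at once if another thing on the bench is moved by more than 30 mm or knocked over (distance of any of bottle, cylinder, pump, stopper, led_cube, driver, beaker from where it was at the start of the episode above 0.03 m or angle between any of bottle, cylinder, pump, stopper, led_cube, beaker's own z axis and vertical above 0.5 rad).
It also fails if it takes over 72 s, if anything falls off the work surface, if the arm or the gripper's body presses on something with over 40 N, if the wrist force passes 120 N, or if a joint passes its speed limit or range.

## Working session

There is one attempt and no reset: what is moved stays moved. The work goes in short steps, Python scripts to look and compute and a shell command to move; the robot and the scene stay as the last step left them, time stands still between calls to the robot, and variables do not carry over. Pictures are saved under pics/ and viewed, about 8 in all and at most 12, crops included, and the job is handed in when it is done.

```bash
ls; mkdir -p pics; cat > h.py <<'E'
import numpy as np, cv2
from scipy.spatial.transform import Rotation as R
from bench import monitor, imaging, order, spotter, ctrl
def rot(q): return R.from_quat([q[1],q[2],q[3],q[0]])
def cam(n):
    c=imaging.camera(n); c['R']=rot(c['orientation']).as_matrix(); c['o']=np.array(c['origin'])
    f=c['img'].shape[0]/2/np.tan(np.radians(c['vfov'])/2)
    c['K']=np.array([[f,0,c['cx']],[0,f,c['cy']],[0,0,1.]]); c['d']=np.array(c['distortion'],float); return c
def proj(c,P):
    P=np.atleast_2d(np.array(P,float)); rv=cv2.Rodrigues(c['R'].T)[0]; t=-c['R'].T@c['o']
    return cv2.projectPoints(P,rv,t,c['K'],c['d'])[0].reshape(-1,2)
def ray(c,uv):
    p=cv2.undistortPoints(np.array([[uv]],float),c['K'],c['d']).ravel(); v=c['R']@np.array([p[0],p[1],1]); return v/np.linalg.norm(v)
def onz(c,uv,z):
    v=ray(c,uv); return c['o']+v*(z-c['o'][2])/v[2]
def tri(obs):
    A=np.zeros((3,3));b=np.zeros(3)
    for c,uv in obs:
        v=ray(c,uv);M=np.eye(3)-np.outer(v,v);A+=M;b+=M@c['o']
    return np.linalg.solve(A,b)
def spot(c,n,thing,f='tip_of'):
    out=[]
    for d in getattr(spotter,f)(n,thing):
        out.append((round(d['confidence'],2),np.round(c['o']+c['R']@np.array(d['at']),4)))
    return out
def save(c,name,crop=None,s=1):
    im=c['img'][:,:,::-1]
    if crop: im=im[crop[1]:crop[3],crop[0]:crop[2]]
    cv2.imwrite('pics/'+name,cv2.resize(im,None,fx=s,fy=s,interpolation=cv2.INTER_CUBIC))
E
python3 - <<'E'
from h import *
ims=[]
for n in ['scene','side','wrist']:
    c=cam(n); ims.append(c['img']); print(n,c['o'],c['R'][:,2],c['vfov'],c['d'])
    for t in ['rail_entry','rail_stop','carriage','socket','clamp_tip','clamp_hub','gate','gate_grip','rack','lens','bottle','cylinder','beaker','pump','stopper','led_cube','driver']:
        print(t,[(p[0],*p[1]) for p in spot(c,n,t)][:4])
    save(c,n+'0.png',s=1.5)
print(monitor.get_obs())
E
```

```text
pics
scene [ 1.09147443 -0.05195438  1.04332606] [-0.50730165 -0.08488201 -0.85757803] 55.898620848710074 [0.03709508 0.         0.         0.         0.        ]
rail_entry [(0.39, np.float64(0.5042), np.float64(-0.2813), np.float64(0.0762))]
rail_stop [(0.67, np.float64(0.531), np.float64(0.0992), np.float64(0.0313)), (0.38, np.float64(0.6886), np.float64(-0.3899), np.float64(0.0018)), (0.36, np.float64(0.4925), np.float64(-0.3103), np.float64(0.0192))]
carriage [(0.97, np.float64(0.4395), np.float64(-0.4887), np.float64(0.0016)), (0.9, np.float64(0.4216), np.float64(-0.677), np.float64(0.002)), (0.8, np.float64(0.7711), np.float64(-0.1264), np.float64(-0.0019)), (0.72, np.float64(0.445), np.float64(-0.3327), np.float64(0.0025))]
socket [(0.78, np.float64(0.7687), np.float64(-0.1297), np.float64(0.072)), (0.77, np.float64(0.2772), np.float64(-0.2997), np.float64(0.075)), (0.75, np.float64(0.4412), np.float64(-0.4924), np.float64(0.071)), (0.74, np.float64(0.4229), np.float64(-0.6745), np.float64(0.0718))]
clamp_tip [(0.64, np.float64(0.7007), np.float64(-0.1127), np.float64(0.0788)
[... 4629 characters left out ...]
.0007))]
driver []
{'time_s': 2.7, 'q': array([-2.06294477e-01,  1.80814542e-01,  1.60699925e+00,  1.55710821e-05,
        1.35382654e+00, -2.06303458e-01]), 'dq': array([-0.00046038,  0.00127756,  0.00066111,  0.00059396,  0.00080131,
       -0.00028889]), 'joint_efforts': array([ 7.35222170e-05, -4.44834673e+01, -3.51673937e+01, -3.56219343e-04,
        8.02576888e-04,  5.68243206e-05]), 'eef_pos': array([5.75005933e-01, 2.43936415e-05, 2.31280636e-01]), 'eef_rot': array([-2.41127697e-05,  7.07104791e-01,  7.07108771e-01, -6.68283386e-06]), 'wrist_force': array([ 0.30242182, -0.09054737, -0.74955632]), 'torque': array([-0.01299846,  0.00918293,  0.00590645]), 'opening': 0.9932342816645695}
```

View pics/scene0.png

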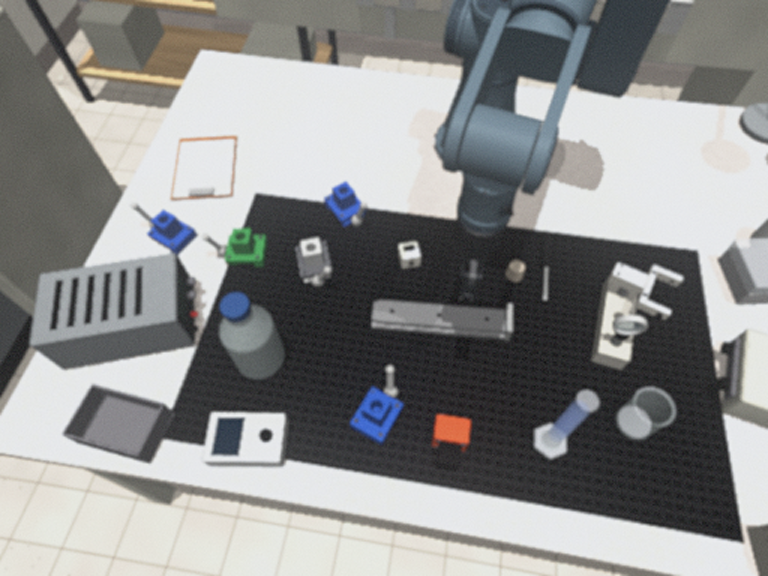

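View pics/side0.png

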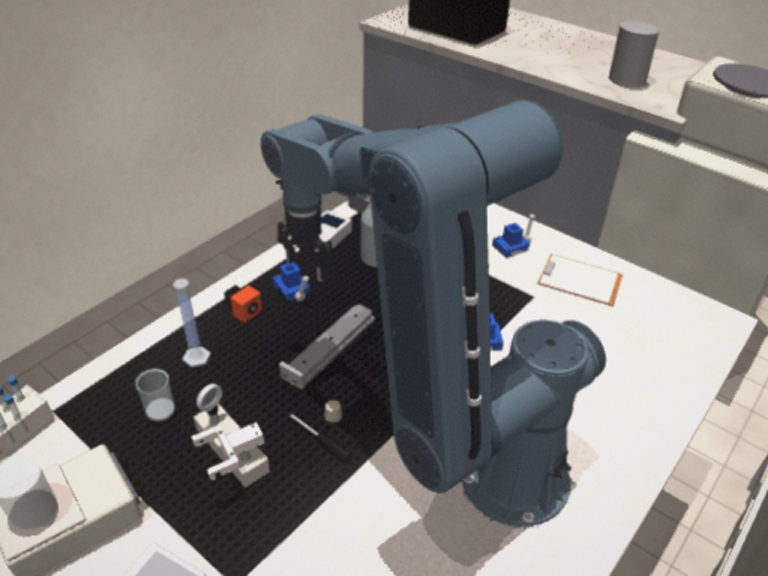

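Scene picture (1.5× scale): the grey carriage is at (313,255) with a silver block. The look-alikes are blue at (343,200), (168,230) and (378,412), and green at (243,246). Only the one at (313,255) is grey, about world (0.445, -0.333). The rail runs from (375,315) open to (510,322) stop. The gate is at (632,278) in the rack, arms towards +y, and the lens is at (632,325). The side view agrees, though the arm hides the grey carriage. Next I move the wrist camera over it for the confirming crop.

```bash
python3 -m pendant '[[[-25,-55,0,7,85],[-25,-55,0,7,85],[-25,-55,0,7,85],[-10,-55,0,7,60],[0,0,0,0,60]]]'; python3 - <<'E'
from h import *
n='wrist'; c=cam(n)
for t in ['rail_entry','rail_stop','carriage','socket','clamp_tip','clamp_hub']:
    for p in spot(c,n,t)[:4]: print(t,p[0],p[1],proj(c,p[1]).round(0))
save(c,'wrist1.png',s=1.5); print(c['o'])
E
```

```text
time_s: 3.32
eef_pos: [0.4891, -0.2237, 0.2315]
eef_rot: [0.0, 0.517, 0.856, -0.0]
wrist_force: [-0.7, 0.8, -0.5]
opening: 0.702
rail_entry 0.98 [ 0.5517 -0.18    0.0312] [[322. 160.]]
rail_stop 0.49 [ 5.452e-01 -4.300e-02  5.000e-04] [[374.  44.]]
carriage 0.97 [ 0.7754 -0.1296 -0.0011] [[483. 203.]]
carriage 0.96 [ 0.2731 -0.2962 -0.0029] [[ 64. 134.]]
carriage 0.82 [ 0.4394 -0.3319 -0.0009] [[177. 220.]]
socket 0.78 [ 0.4423 -0.4947  0.0765] [[112. 357.]]
socket 0.77 [ 0.2743 -0.2987  0.0707] [[ 25. 145.]]
socket 0.64 [ 0.4446 -0.3364  0.0739] [[164. 252.]]
clamp_tip 0.74 [ 0.7036 -0.1142  0.0813] [[494. 184.]]
clamp_tip 0.64 [ 0.3193 -0.2418  0.086 ] [[ 75. 114.]]
clamp_tip 0.56 [ 0.5024 -0.2843  0.0765] [[236. 237.]]
clamp_hub 0.92 [ 0.4971 -0.3141  0.0179] [[223. 235.]]
clamp_hub 0.78 [ 0.3114 -0.2592  0.0208] [[ 94. 122.]]
clamp_hub 0.7 [ 0.7214 -0.109   0.0166] [[470. 173.]]
[ 0.45460402 -0.15822313  0.37467541]
```

View pics/wrist1.png

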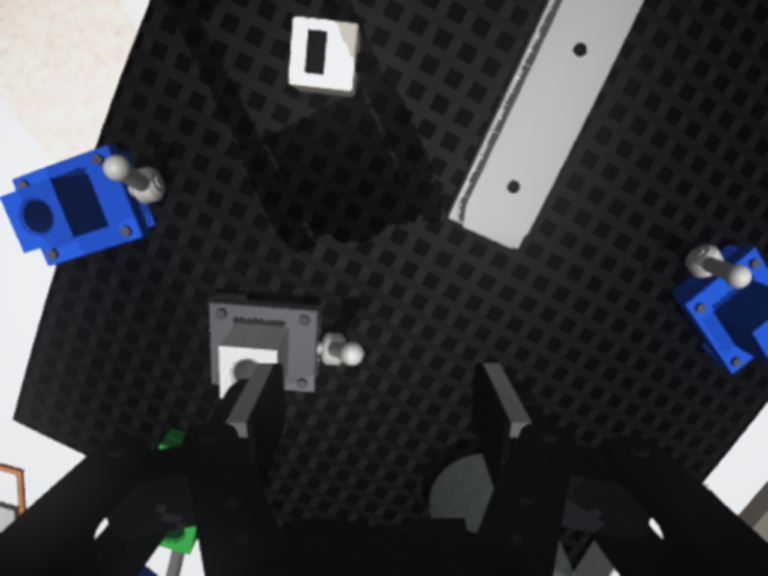

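The crop centre shows the grey plate with the silver block and upright lever at (262,345) (1.5×). Blue look-alikes are left and right, green at the bottom left. The grey one is confirmed.

```bash
python3 - <<'E'
from h import *
c=cam('wrist')
g=cv2.cvtColor(c['img'],cv2.COLOR_RGB2GRAY)
s=1/1.5
pl=[onz(c,np.array(p)*s,.027)[:2] for p in [(210,303),(320,309),(316,391)]]
print('plate',np.round(pl,4), 'len y',np.linalg.norm(pl[1]-pl[0]),'len x',np.linalg.norm(pl[2]-pl[1]))
d=pl[0]-pl[1]; yaw=np.degrees(np.arctan2(d[1],d[0]))-90
print('yaw y-edge',yaw%360); d=pl[1]-pl[2]; print('yaw x-edge',np.degrees(np.arctan2(d[1],d[0])), 'centre',(pl[0]+pl[2])/2)
# subpixel corners for plate
for p,z in [((210,303),.027),((320,309),.027),((316,391),.027),((220,346),.072)]:
    q=cv2.cornerSubPix(g,np.array([[p]],np.float32)*np.float32(s),(4,4),(-1,-1),(3,30,.01)).ravel(); print(p,q*1.5,onz(c,q,z).round(4))
# rail edges
lsd=cv2.createLineSegmentDetector()
L=lsd.detect(g)[0].reshape(-1,4)
for l in L:
    if np.hypot(l[2]-l[0],l[3]-l[1])>25 and l[0]>280:
        a=onz(c,l[:2],.03);b=onz(c,l[2:],.03); e=b-a
        print((l*1.5).round(0),a[:2].round(4),b[:2].round(4),'yaw %.1f'%(np.degrees(np.arctan2(e[1],e[0]))%180))
    elif np.hypot(l[2]-l[0],l[3]-l[1])>15 and 120<l[0]<240 and 190<l[1]<270:
        a=onz(c,l[:2],.027);b=onz(c,l[2:],.027); e=b-a
        print('C',(l*1.5).round(0),a[:2].round(4),b[:2].round(4),'yaw %.1f'%(np.degrees(np.arctan2(e[1],e[0]))%90))
E
```

```text
plate [[ 0.3956 -0.3136]
 [ 0.4721 -0.2781]
 [ 0.4997 -0.3421]] len y 0.08432319666220445 len x 0.06974909790686575
yaw y-edge 114.90013826632182
yaw x-edge 113.33738256976115 centre [ 0.44767543 -0.32787787]
(210, 303) [210. 303.] [ 0.3956 -0.3136  0.027 ]
(320, 309) [320. 309.] [ 0.4721 -0.2781  0.027 ]
(316, 391) [316.      391.00003] [ 0.4997 -0.3421  0.027 ]
(220, 346) [220. 346.] [ 0.4212 -0.3184  0.072 ]
[766. 402. 701. 481.] [ 0.846  -0.1743] [ 0.846  -0.2647] yaw 90.0
[700. 483. 766. 541.] [ 0.8458 -0.2662] [ 0.9661 -0.2912] yaw 168.3
C [208. 347. 214. 402.] [ 0.4077 -0.3485] [ 0.4303 -0.3912] yaw 27.8
[620. 574. 593. 539.] [ 0.8454 -0.3864] [ 0.7921 -0.3614] yaw 154.8
C [218. 403. 234. 379.] [ 0.4337 -0.3903] [ 0.4373 -0.3644] yaw 82.1
[739. 512. 766. 479.] [ 0.9082 -0.2757] [ 0.9077 -0.2349] yaw 90.7
[705. 313. 740. 292.] [ 0.7397 -0.1381] [ 0.7554 -0.1104] yaw 60.6
[547.   0. 442. 222.] [ 0.5078 -0.0164] [ 0.5199 -0.1768] yaw 94.3
C [331. 369. 355. 369.] [ 0.5016 -0.319 ] [ 0.5188 -0.3102] yaw 27.2
C [269. 354. 215. 350.] [ 0.4532 -0.3308] [ 0.4134 -0.3477] yaw 23.0
[514.
[... 986 characters left out ...]
.7186 -0.1459] yaw 68.8
[591. 538. 568. 573.] [ 0.7895 -0.3614] [ 0.7964 -0.4068] yaw 98.6
[482. 362. 508. 418.] [ 0.6027 -0.2573] [ 0.649  -0.2897] yaw 145.0
C [231. 320. 276. 324.] [ 0.4157 -0.3188] [ 0.448 -0.305] yaw 23.1
[530. 420. 499. 363.] [ 0.6659 -0.2824] [ 0.6152 -0.2514] yaw 148.5
C [247. 381. 225. 420.] [ 0.4468 -0.3604] [ 0.4452 -0.4024] yaw 87.8
[477. 531. 493. 488.] [ 0.6881 -0.4007] [ 0.6754 -0.3541] yaw 105.3
[456. 458. 424. 486.] [ 0.6308 -0.3423] [ 0.6215 -0.3798] yaw 76.1
[421. 518. 462. 517.] [ 0.6358 -0.4107] [ 0.668 -0.393] yaw 28.8
C [275. 330. 231. 327.] [ 0.4488 -0.3102] [ 0.4178 -0.3235] yaw 23.2
C [237. 298. 213. 296.] [ 0.4127 -0.2998] [ 0.3954 -0.3072] yaw 23.3
```

```bash
python3 -m pendant '[[[-25,-30,-15,-4.5,60],[-22,-25,-15,0,60],[0,0,0,0,60],[0,0,0,0,60]]]'; python3 - <<'E'
from h import *
n='wrist'; c=cam(n)
for t in ['carriage','socket','clamp_tip','clamp_hub','carriage_seat']:
    for p in spot(c,n,t)[:4]:
        if np.hypot(*(p[1][:2]-[.45,-.33]))<.09: print(t,p[0],p[1],proj(c,p[1]).round(0))
save(c,'wrist2.png',s=1.5); print(c['o'],monitor.get_obs()['eef_pos'],rot(monitor.get_obs()['eef_rot']).as_matrix()[:,0])
g=cv2.cvtColor(c['img'],cv2.COLOR_RGB2GRAY)
for l in cv2.createLineSegmentDetector().detect(g)[0].reshape(-1,4):
    a=onz(c,l[:2],.027);b=onz(c,l[2:],.027); e=b-a
    if np.hypot(*(a[:2]-[.45,-.33]))<.07 and np.hypot(*e[:2])>.02: print((l*1.5).round(0),a[:2].round(4),b[:2].round(4),'yaw %.1f'%(np.degrees(np.arctan2(e[1],e[0]))%90))
E
```

```text
time_s: 4.22
eef_pos: [0.4436, -0.2745, 0.2017]
eef_rot: [0.0, 0.548, 0.836, 0.0]
wrist_force: [0.1, -0.9, -0.7]
opening: 0.703
carriage 0.89 [ 0.4439 -0.3352 -0.002 ] [[231. 216.]]
socket 0.69 [ 0.4432 -0.335   0.0718] [[226. 243.]]
clamp_tip 0.69 [ 0.5029 -0.2849  0.0778] [[308. 224.]]
clamp_hub 0.64 [ 0.4955 -0.3126  0.0182] [[282. 222.]]
carriage_seat 0.64 [ 0.4453 -0.3329  0.0118] [[232. 219.]]
carriage_seat 0.43 [ 0.497  -0.3155  0.0195] [[282. 226.]]
[ 0.41396821 -0.20689112  0.34494759] [ 0.44355962 -0.27455313  0.20164072] [-3.99734843e-01  9.16630653e-01 -5.49119002e-04]
[307. 336. 309. 393.] [ 0.4191 -0.3444] [ 0.4365 -0.3855] yaw 22.9
[310. 393. 372. 394.] [ 0.4375 -0.3856] [ 0.4795 -0.3677] yaw 23.1
[373. 393. 374. 337.] [ 0.4799 -0.3666] [ 0.4624 -0.3257] yaw 23.1
[374. 334. 307. 333.] [ 0.4619 -0.3236] [ 0.418  -0.3422] yaw 23.0
[403. 380. 404. 340.] [ 0.4956 -0.3481] [ 0.4832 -0.3198] yaw 23.7
[404. 324. 406. 288.] [ 0.4782 -0.3081] [ 0.4686 -0.2838] yaw 21.4
[404. 288. 286. 289.] [ 0.4675 -0.2849] [ 0.3933 -0.3174] yaw 23.7
[284. 291. 289. 380.] [ 0.3929 -0.3197] [ 0.419  -0.3815] yaw 22.9
[325. 303. 367. 303.] [ 0.422  -0.3163] [ 0.4481 -0.3047] yaw 23.9
[367. 310. 316. 310.] [ 0.4501 -0.3095] [ 0.4178 -0.3234] yaw 23.2
```

View pics/wrist2.png

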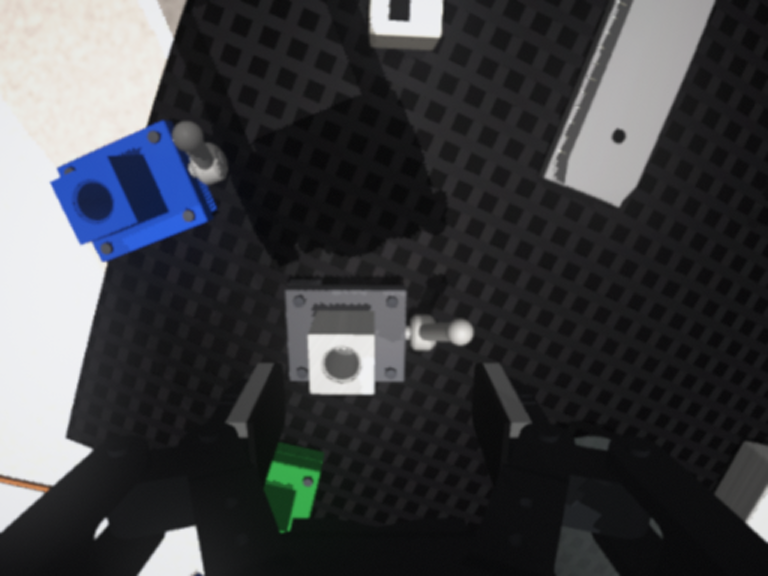

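The grey carriage sits centred at (345,335), its socket block at (341,363), with the lever ball upright at (460,332). The edges give its yaw as about 113.1°.

```bash
python3 - <<'E'
from h import *
c=cam('wrist'); P=np.mean([onz(c,np.array(p)/1.5,.072) for p in [(307,333.5),(374,334),(373,393.5),(309,393)]],0); print(P)
E
python3 -m pendant '[[[0,-30,0,-0.5,60],[0,-30,-20,0,60],[0,0,-50,0,60],[0,0,-30,0,60],[0,0,0,0,60]]]'
```

```text
[ 0.44414476 -0.33394071  0.072     ]
time_s: 5.2
eef_pos: [0.4416, -0.3332, 0.0987]
eef_rot: [-0.003, 0.552, 0.834, 0.001]
wrist_force: [1.4, 0.1, 0.6]
opening: 0.703
```

```bash
python3 -m pendant '[[[1,-1,-30,0,60],[0,0,-32,0,60],[0,0,0,0,60],[0,0,0,0,20],[0,0,0,0,20],[0,0,0,0,20],[0,0,0,0,20]]]'
```

```text
time_s: 6.08
eef_pos: [0.4455, -0.3373, 0.0418]
eef_rot: [0.002, 0.552, 0.834, -0.0]
wrist_force: [1.1, 1.7, 7.4]
opening: 0.462
```

```bash
python3 -m pendant '[[[0,0,0,0,20],[0,0,0,0,20]]]';python3 -m pendant '[[[0,0,15,0,20],[0,0,15,0,20],[0,0,0,0,20],[0,0,0,0,20]]]'
```

```text
time_s: 6.32
eef_pos: [0.4455, -0.3373, 0.0418]
eef_rot: [0.002, 0.552, 0.834, -0.0]
wrist_force: [1.6, 1.3, 7.0]
opening: 0.46
time_s: 6.82
eef_pos: [0.4438, -0.3358, 0.0692]
eef_rot: [-0.0, 0.552, 0.834, 0.0]
wrist_force: [0.1, 0.9, -5.5]
opening: 0.46
```

```bash
python3 -m pendant '[[[30,26,10,-5,20],[30,26,0,-5,20],[30,26,0,-5,20],[23,26,0,-3.7,20],[0,0,0,0,20],[0,0,0,0,20]]]'; python3 - <<'E'
from h import *
n='wrist'; c=cam(n); s=monitor.get_obs(); print(s['eef_pos'],s['wrist_force'])
for t in ['carriage','socket','clamp_hub','clamp_tip','rail_entry','rail_stop']:
    for p in spot(c,n,t)[:3]: print(t,p[0],p[1],proj(c,p[1]).round(0))
save(c,'wrist3.png',s=1.5)
g=cv2.cvtColor(c['img'],cv2.COLOR_RGB2GRAY)
for l in cv2.createLineSegmentDetector().detect(g)[0].reshape(-1,4):
    a=onz(c,l[:2],.03);b=onz(c,l[2:],.03); e=b-a
    if abs((a+b)[0]/2-.55)<.08 and a[1]>-.25 and np.hypot(*e[:2])>.03: print((l*1.5).round(0),a[:2].round(4),b[:2].round(4),'yaw %.1f'%(np.degrees(np.arctan2(e[1],e[0]))%180))
E
```

```text
time_s: 7.58
eef_pos: [0.5563, -0.2317, 0.0784]
eef_rot: [-0.001, 0.68, 0.733, -0.0]
wrist_force: [-0.1, -0.0, -5.9]
opening: 0.46
[ 0.55616011 -0.23219246  0.07856043] [-0.2490276   0.17994166 -6.96691071]
carriage 0.9 [ 0.5546 -0.2287  0.0368] [[250. 218.]]
socket 0.85 [ 0.5568 -0.2293  0.1098] [[254. 286.]]
clamp_hub 0.89 [ 0.6117 -0.2232  0.0562] [[353. 229.]]
clamp_tip 0.91 [ 0.6249 -0.198   0.1122] [[441. 226.]]
rail_entry 0.67 [ 0.55   -0.1781  0.0322] [[249. 134.]]
rail_entry 0.16 [ 0.6139 -0.224   0.0543] [[355. 229.]]
rail_stop 0.62 [ 0.6258 -0.2002  0.1151] [[446. 235.]]
[452. 194. 459.   1.] [ 0.5807 -0.1733] [ 0.5754 -0.1037] yaw 94.3
[308.  18. 310. 119.] [ 0.5212 -0.1137] [ 0.5237 -0.1495] yaw 94.1
[453. 356. 301. 355.] [ 0.589  -0.2416] [ 0.5236 -0.2464] yaw 4.1
[436. 258. 258. 258.] [ 0.5769 -0.1993] [ 0.5047 -0.2048] yaw 4.3
[253. 258. 263. 383.] [ 0.5029 -0.2049] [ 0.5071 -0.2615] yaw 94.3
[434. 301. 322. 301.] [ 0.5782 -0.2175] [ 0.5315 -0.2211] yaw 4.4
[434. 250. 331. 250.] [ 0.5758 -0.1962] [ 0.5343 -0.1994] yaw 4.5
```

View pics/wrist3.png

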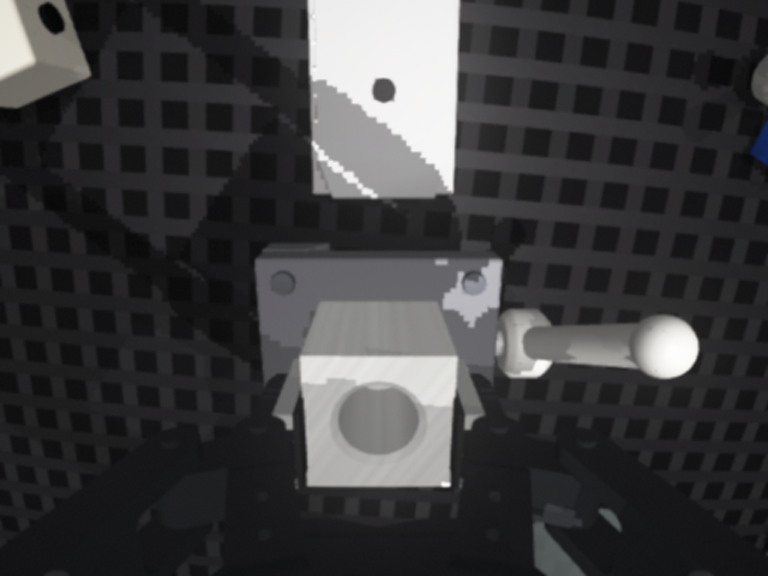

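The carriage hangs square to the rail (both edges at 4.3°), with the rail end at (383,195). The lever is still upright, ball at (664,347). Next is the lateral offset.

```bash
python3 - <<'E'
from h import *
c=cam('wrist'); s=monitor.get_obs(); tp=s['eef_pos']; zc=tp[2]-.0418
u=np.array([np.cos(np.radians(94.3)),np.sin(np.radians(94.3))]); v=np.array([-u[1],u[0]])
r0=np.array([.5487,-.1097])
def rep(n,p): d=p[:2]-r0; print(n,p.round(4),'lat %.2f mm along %.1f'%(1e3*d@v,1e3*d@u))
A=lambda p,z:onz(c,np.array(p)/1.5,z)
rep('plate front mid',(A((256.5,258.5),zc+.027)+A((502,258.5),zc+.027))/2)
rep('block top mid',np.mean([A(p,zc+.072) for p in [(301,355),(456,355.5),(453.5,486),(307,486)]],0))
rep('tcp',tp)
rep('rail top end mid',(A((332,196),.03)+A((436,196),.03))/2)
rep('rail plinth',(A((312,194),.013)+A((453,194),.013))/2)
rep('rail hole',A((384,90),.03))
E
```

```text
plate front mid [ 0.554  -0.1946  0.0646] lat 1.12 mm along -85.0
block top mid [ 0.5566 -0.2298  0.1096] lat 1.17 mm along -120.3
tcp [ 0.5568 -0.2324  0.0794] lat 1.15 mm along -123.0
rail top end mid [ 0.5546 -0.1772  0.03  ] lat -0.83 mm along -67.7
rail plinth [ 0.5542 -0.1779  0.013 ] lat -0.39 mm along -68.4
rail hole [ 0.5516 -0.1378  0.03  ] lat -0.75 mm along -28.2
```

```bash
python3 -m pendant '[[[1.7,0,-10,0,20],[0,0,-9.5,0,20],[0,0,0,0,20],[0,0,0,0,20]]]';python3 -m pendant '[[[-0.8,10,0,0,20],[-0.7,10,0,0,20],[-0.8,10,0,0,20],[-0.7,10,0,0,20],[0,0,0,0,20]]]'
```

```text
time_s: 8.48
eef_pos: [0.5587, -0.2319, 0.0595]
eef_rot: [-0.0, 0.68, 0.733, -0.0]
wrist_force: [1.1, 0.4, -5.6]
opening: 0.457
time_s: 9.1
eef_pos: [0.5556, -0.1909, 0.0597]
eef_rot: [-0.0, 0.68, 0.734, -0.0]
wrist_force: [0.1, -0.1, -4.4]
opening: 0.46
```

```bash
python3 -m pendant '[[[-0.9,12,0,0,20],[-0.9,12,0,0,20],[-0.9,12,0,0,20],[-0.9,12,0,0,20],[-0.9,12,0,0,20],[-0.9,12,0,0,20],[0,0,0,0,20]]]'
```

```text
time_s: 9.98
eef_pos: [0.5501, -0.1188, 0.0597]
eef_rot: [-0.0, 0.68, 0.734, -0.0]
wrist_force: [0.6, -0.2, -6.0]
opening: 0.457
```

```bash
python3 -m pendant '[[[0,0,-1,0,20],[0,0,0,0,62],[0,0,0,0,62],[0,0,0,0,62],[0,0,0,0,62],[0,0,40,0,62],[0,0,40,0,62],[0,0,0,0,62]]]'; python3 - <<'E'
from h import *
n='wrist'; c=cam(n); s=monitor.get_obs(); print(s['eef_pos'],s['wrist_force'])
for t in ['carriage','socket','clamp_hub','clamp_tip','rail_entry','rail_stop']:
    for p in spot(c,n,t)[:2]: print(t,p[0],p[1],proj(c,p[1]).round(0))
save(c,'wrist4.png',s=1.5)
E
```

```text
time_s: 10.98
eef_pos: [0.5529, -0.1211, 0.1428]
eef_rot: [0.004, 0.68, 0.733, 0.001]
wrist_force: [-0.2, -0.3, -0.3]
opening: 0.729
[ 0.55151167 -0.12050002  0.14057266] [ 0.68278287  0.63594083 -1.26017476]
carriage 0.62 [ 0.7711 -0.1294 -0.0008] [[471. 206.]]
socket 0.75 [ 0.5516 -0.1169  0.0897] [[250. 210.]]
clamp_hub 0.92 [ 0.6075 -0.1133  0.0351] [[319. 188.]]
clamp_hub 0.71 [ 0.3101 -0.2608  0.0199] [[  7. 301.]]
clamp_tip 0.84 [ 0.7035 -0.1162  0.0875] [[469. 222.]]
clamp_tip 0.6 [ 0.6207 -0.0893  0.0926] [[364. 177.]]
rail_entry 0.89 [ 0.5517 -0.1798  0.0323] [[245. 256.]]
rail_stop 0.33 [ 0.6196 -0.0848  0.0939] [[364. 171.]]
```

View pics/wrist4.png

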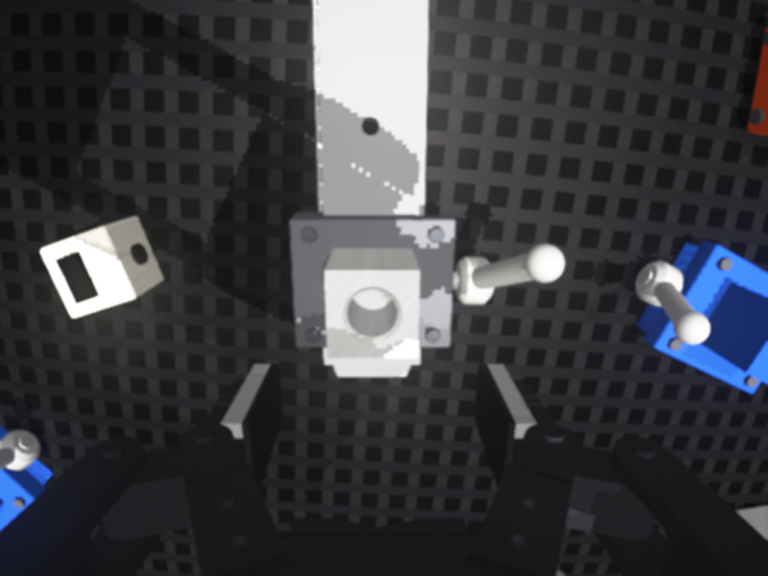

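The picture shows the carriage threaded square on the rail (plate at (372,280), rail running out under it), released, and the lever still up.

```bash
python3 -m pendant '[[[1,-25,0,0,0],[1,-25,0,0,0],[0,0,0,0,0],[0,0,0,0,0],[0,0,0,0,0]]]';  python3 -m pendant '[[[0,0,-45,0,0],[0,0,-40,0,0],[0,0,0,0,0]]]'
```

```text
time_s: 11.95
eef_pos: [0.5521, -0.1691, 0.1385]
eef_rot: [-0.0, 0.68, 0.733, 0.0]
wrist_force: [0.7, 0.6, -0.4]
opening: -0.001
time_s: 12.32
eef_pos: [0.5496, -0.1678, 0.0506]
eef_rot: [-0.004, 0.68, 0.733, -0.001]
wrist_force: [-0.2, 0.8, 0.1]
opening: 0.001
```

```bash
python3 -m pendant '[[[-0.8,10,1,0,0],[-1.1,15,0,0,0],[-1.5,20,0,0,0],[-1.5,20,0,0,0],[-1.5,20,0,0,0],[-1.5,20,0,0,0],[-1.5,20,0,0,0],[-1.5,20,0,0,0]]]';  python3 -m pendant '[[[-1.1,15,0,0,0],[-0.8,10,0,0,0],[-0.8,10,0,0,0],[-0.5,7,0,0,0],[0,0,0,0,0],[0,0,0,0,0]]]'
```

```text
time_s: 13.32
eef_pos: [0.5429, -0.0246, 0.057]
eef_rot: [0.002, 0.68, 0.733, 0.001]
wrist_force: [0.3, -5.7, 4.2]
opening: 0.001
time_s: 14.08
eef_pos: [0.5374, 0.0178, 0.0544]
eef_rot: [-0.001, 0.68, 0.733, -0.0]
wrist_force: [0.5, 1.0, 0.1]
opening: 0.002
```

```bash
python3 -m pendant '[[[-0.6,8,0,0,0],[-0.3,4,0,0,0],[0,0,0,0,0]]]';  python3 -m pendant '[[[-0.3,4,0,0,0],[-0.2,3,0,0,0],[0,0,0,0,0],[0,0,0,0,0]]]'
```

```text
time_s: 14.45
eef_pos: [0.537, 0.0297, 0.0546]
eef_rot: [-0.0, 0.68, 0.733, 0.0]
wrist_force: [0.2, 0.5, -0.5]
opening: -0.001
time_s: 14.95
eef_pos: [0.5369, 0.036, 0.0548]
eef_rot: [0.0, 0.68, 0.733, 0.0]
wrist_force: [0.3, -2.8, -0.8]
opening: 0.0
```

```bash
python3 - <<'E'
from h import *
for n in ['wrist','side','scene']:
    c=cam(n); print(n)
    for t in ['carriage','socket','clamp_hub','clamp_tip','rail_stop','rail_entry']:
        for p in spot(c,n,t)[:4]:
            if abs(p[1][0]-.56)<.08: print(t,p[0],p[1],proj(c,p[1]).round(0))
print(monitor.get_obs()['wrist_force'])
E
```

```text
wrist
carriage 0.97 [0.5312 0.0694 0.0133] [[247. 169.]]
socket 0.86 [0.535  0.0658 0.0867] [[254. 222.]]
clamp_hub 0.92 [0.591  0.0718 0.0351] [[360. 182.]]
clamp_tip 0.78 [0.605  0.0955 0.0941] [[465. 162.]]
rail_stop 0.59 [0.5928 0.0714 0.0363] [[364. 184.]]
rail_stop 0.57 [0.5317 0.1047 0.0267] [[252. 108.]]
side
carriage 0.71 [0.5482 0.3167 0.0039] [[145. 288.]]
carriage 0.63 [0.5356 0.0654 0.0183] [[202. 244.]]
socket 0.66 [0.5315 0.0669 0.0882] [[201. 231.]]
clamp_hub 0.58 [0.59   0.0717 0.0354] [[189. 235.]]
clamp_tip 0.59 [0.6019 0.0948 0.094 ] [[181. 225.]]
rail_entry 0.83 [ 0.5576 -0.1822  0.0282] [[243. 204.]]
scene
carriage 0.65 [0.5367 0.0684 0.0175] [[325. 215.]]
socket 0.8 [0.533  0.068  0.0907] [[329. 203.]]
clamp_hub 0.45 [0.5867 0.0756 0.0356] [[327. 227.]]
clamp_tip 0.6 [ 0.5418 -0.0339 -0.0027] [[292. 215.]]
rail_stop 0.77 [0.5323 0.0996 0.0302] [[336. 213.]]
[ 1.65446021 -1.69850707 -1.14282515]
```

```bash
python3 -m pendant '[[[-0.2,3,0,0,0],[0,0,0,0,0],[0,0,0,0,0]]]';  python3 -m pendant '[[[-0.2,3,0,0,0],[0,0,0,0,0],[0,0,0,0,0]]]'
```

```text
time_s: 16.38
eef_pos: [0.5369, 0.0364, 0.0553]
eef_rot: [0.002, 0.68, 0.733, -0.001]
wrist_force: [-0.4, -13.6, 1.7]
opening: -0.004
time_s: 16.75
eef_pos: [0.5371, 0.0367, 0.056]
eef_rot: [0.003, 0.68, 0.733, -0.003]
wrist_force: [-3.4, -25.2, 6.5]
opening: 0.0
```

The carriage is home: 25 N against the stop with 0.3 mm of movement. Now I back off, go up and move behind the lever.

```bash
python3 -m pendant '[[[1,-25,0,0,0],[0,0,40,0,0],[0,0,36,0,0],[33,10,0,0,0],[33,10,0,0,0],[0,0,0,0,0],[0,0,0,0,0]]]'; python3 - <<'E'
from h import *
n='wrist'; c=cam(n); print(monitor.get_obs()['eef_pos'])
for t in ['carriage','socket','clamp_hub','clamp_tip','rail_stop']:
        for p in spot(c,n,t)[:4]:
            if abs(p[1][0]-.56)<.08: print(t,p[0],p[1],(proj(c,p[1])*1.5).round(0))
save(c,'wrist5.png',s=1.5)
E
```

```text
time_s: 17.62
eef_pos: [0.6023, 0.0374, 0.1301]
eef_rot: [-0.001, 0.68, 0.733, -0.001]
wrist_force: [0.3, -0.1, -0.2]
opening: -0.002
[0.60215289 0.03721336 0.13017705]
carriage 0.62 [0.5319 0.066  0.0161] [[253. 226.]]
socket 0.63 [0.5349 0.0673 0.0919] [[211. 253.]]
clamp_hub 0.93 [0.5906 0.0733 0.033 ] [[361. 225.]]
clamp_hub 0.72 [0.6067 0.0981 0.0945] [[404. 186.]]
clamp_hub 0.65 [0.5381 0.0686 0.0283] [[259. 225.]]
clamp_tip 0.82 [0.6072 0.097  0.0951] [[405. 190.]]
rail_stop 0.92 [0.5338 0.1025 0.0313] [[249. 157.]]
```

View pics/wrist5.png

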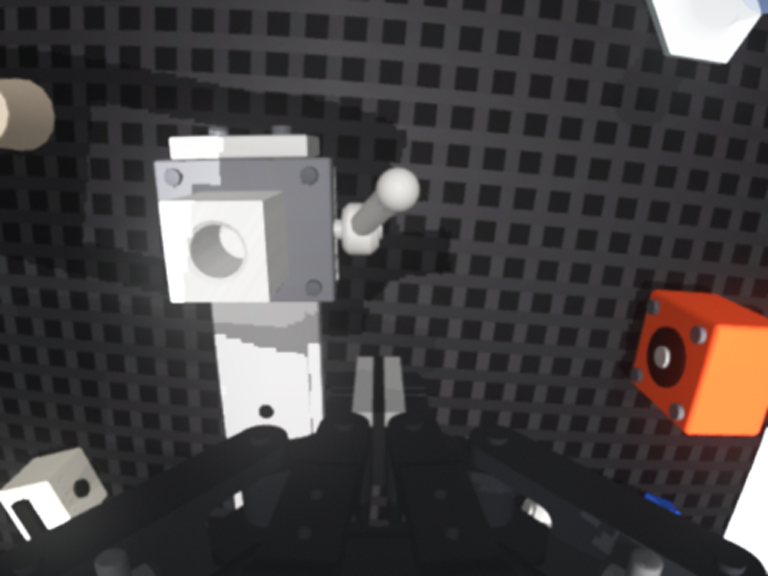

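The picture shows the carriage against the stop plate (plate edge at (243,158), stop at (243,147)). The lever is up with its ball at (398,188), and the shut fingers are behind it at (378,390).

```bash
python3 -m pendant '[[[4,0,-26,0,0],[0,0,-24,0,0],[0,0,0,0,0],[-1.3,17,0,0,0],[-1.3,18,0,0,0],[0,0,0,0,0]]]';  python3 -m pendant '[[[-0.4,5,-1,0,0],[-0.3,4,0,0,0],[-0.4,6,-3,0,0],[-0.4,6,-3,0,0],[-0.4,5,-5,0,0],[-0.4,5,-5,0,0],[0,0,0,0,0]]]'
```

```text
time_s: 18.68
eef_pos: [0.605, 0.0741, 0.0817]
eef_rot: [0.0, 0.679, 0.734, 0.001]
wrist_force: [-0.5, 0.2, -0.3]
opening: -0.003
time_s: 19.55
eef_pos: [0.6026, 0.1032, 0.0635]
eef_rot: [0.0, 0.68, 0.733, 0.0]
wrist_force: [1.0, -2.7, 1.8]
opening: 0.001
```

```bash
python3 -m pendant '[[[-0.3,4,-6,0,0],[-0.2,3,-6,0,0],[-0.1,2,-5,0,0],[0,1,-4,0,0],[0,1,-3,0,0],[0,0,-3,0,0],[0,0,-3,0,0],[0,0,0,0,0]]]'; python3 - <<'E'
from h import *
n='wrist'; c=cam(n); print(monitor.get_obs()['eef_pos'])
for t in ['clamp_hub','clamp_tip','socket']:
        for p in spot(c,n,t)[:4]:
            if abs(p[1][0]-.56)<.08: print(t,p[0],p[1],(proj(c,p[1])*1.5).round(0))
E
```

```text
time_s: 20.55
eef_pos: [0.6032, 0.114, 0.0371]
eef_rot: [0.001, 0.68, 0.733, 0.001]
wrist_force: [-7.6, -5.6, 24.9]
opening: -0.0
[0.60322402 0.11394852 0.03707445]
clamp_tip 0.72 [0.6018 0.1415 0.0335] [[381. 298.]]
```

```bash
python3 -m pendant '[[[0,0,30,0,0],[0,0,45,0,30],[0,-40,45,0,60],[0,0,0,0,60],[0,0,0,0,60]]]'; python3 - <<'E'
from h import *
n='wrist'
for n in ['wrist','side','scene']:
    c=cam(n); print(n,monitor.get_obs()['eef_pos'])
    for t in ['clamp_hub','clamp_tip','socket','carriage','gate','gate_grip','rack','lens']:
        for p in spot(c,n,t)[:4]:
            if abs(p[1][0]-.56)<.08 or n!='wrist' and p[1][1]>.25: print(t,p[0],p[1],(proj(c,p[1])*1.5).round(0))
    if n=='wrist': save(c,'wrist6.png',s=1.5)
E
```

```text
time_s: 21.38
eef_pos: [0.6011, 0.0748, 0.1527]
eef_rot: [-0.001, 0.68, 0.733, -0.0]
wrist_force: [-1.2, 1.0, -1.0]
opening: 0.703
wrist [0.60056144 0.07502725 0.15189598]
clamp_hub 0.88 [0.5886 0.0713 0.0368] [[356. 290.]]
clamp_tip 0.8 [0.6058 0.1381 0.0334] [[397. 170.]]
clamp_tip 0.6 [0.534  0.0668 0.0142] [[268. 280.]]
socket 0.77 [0.5377 0.0637 0.0914] [[239. 331.]]
carriage 0.93 [0.5374 0.0671 0.0181] [[272. 282.]]
side [0.60180521 0.07423068 0.15348326]
clamp_hub 0.6 [6.945e-01 3.605e-01 2.000e-04] [[160. 410.]]
clamp_tip 0.57 [0.5353 0.0665 0.0312] [[302. 363.]]
clamp_tip 0.52 [0.6015 0.1389 0.0319] [[260. 366.]]
socket 0.73 [0.5322 0.0638 0.0904] [[303. 345.]]
carriage 0.86 [0.537  0.0677 0.0177] [[302. 367.]]
gate 0.81 [0.4302 0.3364 0.0052] [[248. 467.]]
gate 0.49 [0.4347 0.3371 0.0947] [[241. 440.]]
gate_grip 0.67 [0.4293 0.3385 0.0922] [[243. 442.]]
rack 0.83 [0.4935 0.3257 0.0014] [[232. 449.]]
lens 0.84 [0.5506 0.3196 0.0069] [[216. 431.]]
scene [0.60193012 0.07396899 0.15383147]
clamp_tip 0.72 [0.6056 0.1421 0.037 ] [[523. 354.]]
socket 0.82 [0.5339 0.066  0.0931] [[492. 304.]]
carriage 0.79 [0.5393 0.0661 0.0202] [[486. 323.]]
gate 0.8 [0.43   0.3343 0.0026] [[612. 301.]]
gate 0.45 [ 0.5426 -0.0358 -0.0015] [[437. 322.]]
gate 0.37 [0.6058 0.142  0.0351] [[523. 354.]]
gate_grip 0.79 [0.435  0.3429 0.0971] [[633. 281.]]
gate_grip 0.18 [0.5378 0.0651 0.0922] [[491. 306.]]
rack 0.7 [4.879e-01 3.307e-01 2.000e-04] [[611. 325.]]
lens 0.84 [0.5479 0.3179 0.0036] [[606. 348.]]
```

View pics/wrist6.png

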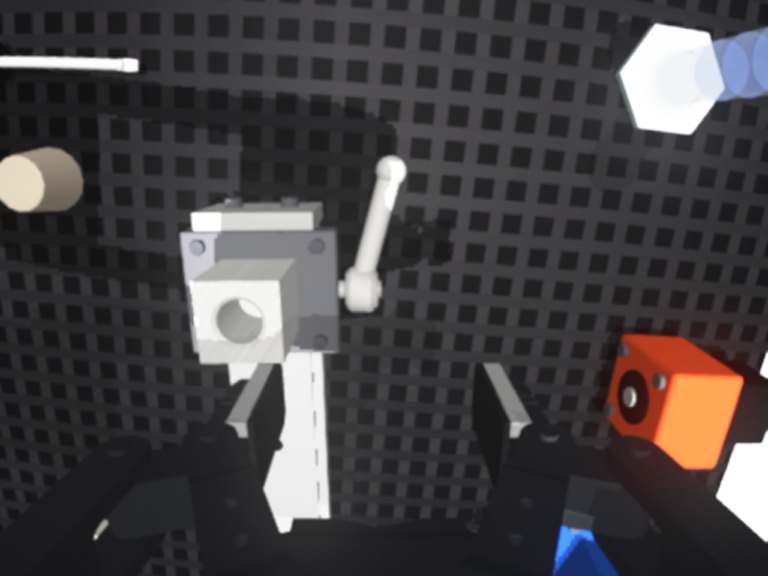

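The lever lies level (hub (362,290), ball (391,170)) and its tip z is 0.033, equal to hub height. The carriage is still home. Now to the gate.

```bash
python3 -m pendant '[[[0,0,50,0,60],[-22,40,50,-3,70],[-25,45,10,-3,70],[-25,45,0,-3,70],[-25,45,0,-3,70],[-25,45,0,0,70],[-25,45,0,0,70],[-25,45,0,0,70]]]';python3 -m pendant '[[[0,5,0,0,70],[0,0,0,0,70]]]';  python3 - <<'E'
from h import *
n='wrist'
c=cam(n); o=monitor.get_obs(); print(n,o['eef_pos'],o['eef_rot'])
for t in ['gate','gate_grip','rack','lens']:
    for p in spot(c,n,t)[:3]: print(t,p[0],p[1],(proj(c,p[1])*1.5).round(0))
save(c,'wrist7.png',s=1.5)
g=cv2.cvtColor(c['img'],cv2.COLOR_RGB2GRAY)
for l in cv2.createLineSegmentDetector().detect(g)[0].reshape(-1,4):
    a=onz(c,l[:2],.11);b=onz(c,l[2:],.11); e=b-a
    if np.hypot(*((a+b)[:2]/2-[.43,.35]))<.12 and np.hypot(*e[:2])>.025: print((l*1.5).round(0),a[:2].round(4),b[:2].round(4),'yaw %.1f'%(np.degrees(np.arctan2(e[1],e[0]))%180))
E
```

```text
time_s: 23.72
eef_pos: [0.4307, 0.3823, 0.2601]
eef_rot: [0.0, 0.753, 0.658, 0.0]
wrist_force: [-0.5, 0.7, 0.1]
opening: 0.821
time_s: 23.98
eef_pos: [0.4317, 0.3859, 0.2599]
eef_rot: [0.0, 0.753, 0.658, -0.0]
wrist_force: [-0.3, 0.2, 0.6]
opening: 0.817
wrist [0.43210802 0.38527228 0.259836  ] [ 2.65750018e-04  7.53100890e-01  6.57904976e-01 -1.46293356e-04]
gate_grip 0.89 [0.4386 0.3402 0.0939] [[398. 327.]]
gate_grip 0.25 [0.5323 0.1065 0.03  ] [[520. 515.]]
rack 0.7 [0.4921 0.3292 0.0021] [[456. 294.]]
lens 0.9 [0.5472 0.3193 0.0044] [[520. 297.]]
[485. 272. 498. 227.] [0.4978 0.376 ] [0.5079 0.4028] yaw 69.3
[354. 386. 399. 395.] [0.4043 0.3083] [0.4336 0.2976] yaw 160.0
[417. 345. 547. 348.] [0.4499 0.3321] [0.5351 0.3186] yaw 171.0
[403. 393. 419. 326.] [0.4364 0.2988] [0.4525 0.3456] yaw 70.9
[342. 286. 342. 342.] [0.4076 0.3787] [0.4014 0.3409] yaw 80.7
[374. 295. 352. 384.] [0.4264 0.3699] [0.4035 0.3099] yaw 69.1
[348. 459. 432. 451.] [0.3912 0.2509] [0.4519 0.2501] yaw 179.2
[588. 274. 530. 269.] [0.5631 0.3655] [0.5261 0.3742] yaw 166.8
[434. 443. 346. 453.] [0.454  0.25
[... 157 characters left out ...]
528. 274. 487. 273.] [0.5246 0.3712] [0.4985 0.3748] yaw 172.1
[461. 294. 339. 268.] [0.4814 0.3637] [0.4074 0.3905] yaw 160.1
[522. 335. 519. 288.] [0.5189 0.3304] [0.5188 0.3626] yaw 90.1
[457. 273. 389. 270.] [0.4798 0.3778] [0.4381 0.3847] yaw 170.6
[421. 306. 381. 298.] [0.4552 0.3585] [0.431  0.3675] yaw 159.6
[384. 294. 423. 302.] [0.4328 0.3699] [0.4565 0.3612] yaw 159.9
[460. 260. 352. 258.] [0.4829 0.3856] [0.4161 0.3959] yaw 171.2
[500. 366. 533. 426.] [0.5034 0.3095] [0.5243 0.26  ] yaw 112.9
[223. 424. 255. 368.] [0.3087 0.2902] [0.3405 0.3303] yaw 51.6
[397. 274. 440. 282.] [0.4426 0.382 ] [0.4689 0.3731] yaw 161.3
[555. 427. 518. 367.] [0.54   0.2566] [0.5151 0.3073] yaw 116.1
```

View pics/wrist7.png

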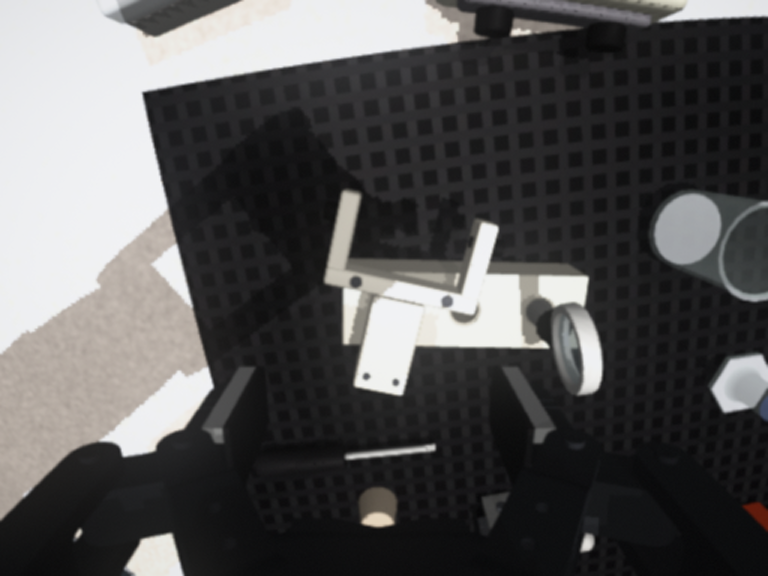

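The gate's head block runs from (378,385) to (400,300), its arms towards +y at about 70° yaw. The lens is at (575,345), clear of the gripper. The grip target is (0.433, 0.340).

```bash
python3 -m pendant '[[[1,-22,0,-6,60],[0,-23,0,-6.3,60],[0,0,-50,0,60],[0,0,-50,0,60],[0,0,0,0,60],[0,0,0,0,60]]]'; python3 - <<'E'
from h import *
n='wrist'
c=cam(n); o=monitor.get_obs(); print(n,o['eef_pos'],o['eef_rot'])
for p in spot(c,n,'gate_grip')[:2]: print(p)
g=cv2.cvtColor(c['img'],cv2.COLOR_RGB2GRAY)
u=rot(o['eef_rot']).as_matrix()
for l in cv2.createLineSegmentDetector().detect(g)[0].reshape(-1,4):
    a=onz(c,l[:2],.11);b=onz(c,l[2:],.11); e=b-a
    if np.hypot(*((a+b)[:2]/2-[.43,.34]))<.07 and np.hypot(*e[:2])>.02: print((l*1.5).round(0),'tool xy mm',(1e3*(u.T@(a-o['eef_pos']))[:2]).round(1),(1e3*(u.T@(b-o['eef_pos']))[:2]).round(1))
E
```

```text
time_s: 24.98
eef_pos: [0.4339, 0.3411, 0.1618]
eef_rot: [0.0, 0.819, 0.573, 0.001]
wrist_force: [0.9, 0.9, 0.3]
opening: 0.703
wrist [0.43431968 0.34149142 0.16251291] [3.16844485e-04 8.19256323e-01 5.73424227e-01 1.90614750e-03]
(0.94, array([0.4336, 0.3373, 0.0956]))
[342. 409. 413. 410.] tool xy mm [-41.3 -17.2] [-41.8  15.4]
[416. 335. 617. 298.] tool xy mm [-5.1 15.5] [ 11.9 102.5]
[415. 406. 417. 331.] tool xy mm [-39.7  16.2] [-3.1 15.8]
[308. 267. 328. 350.] tool xy mm [ 25.4 -29.8] [-11.8 -22.7]
[340. 350. 341. 406.] tool xy mm [-11.9 -17.4] [-39.7 -17.8]
[354. 237. 280. 239.] tool xy mm [ 37.8 -10.8] [ 37.2 -40.8]
[431. 214. 342. 231.] tool xy mm [47.3 20.5] [ 40.3 -15.3]
[459. 221. 393. 233.] tool xy mm [44.4 31.9] [39.6  5.2]
[398. 272. 340. 272.] tool xy mm [23.   7.7] [ 23.1 -16.5]
[316. 266. 389. 266.] tool xy mm [ 25.9 -26.6] [25.7  3.8]
[247. 418. 273. 364.] tool xy mm [-46.1 -61.3] [-18.8 -47.3]
[340. 275. 342. 346.] tool xy mm [ 22.  -16.5] [-10.1 -16.7]
[256. 363. 225. 420.] tool xy mm [-18.4 -54.7] [-47.4 -71.8]
[400. 235. 458. 233.] tool xy mm [38.8  8.3] [39.4 32. ]
[483. 364. 508. 418.] tool xy mm [-18.8  45.5] [-46.6  59.5]
```

The edges in the tool frame are -41 and +25 along, ±16.5 across. The tool is centred and square, so I descend and grip.

```bash
python3 -m pendant '[[[0,0,-45,0,60],[0,0,-44,0,60],[0,0,0,0,60],[0,0,0,0,15],[0,0,0,0,15],[0,0,0,0,15],[0,0,0,0,15],[0,0,0,0,15]]]';python3 -m pendant '[[[0,0,5,0,15],[0,0,25,0,15],[0,0,40,0,15],[0,0,40,0,15],[0,0,0,0,15],[0,0,0,0,15]]]'; python3 - <<'E'
from h import *
n='wrist'
c=cam(n); o=monitor.get_obs(); print(o['eef_pos'],o['wrist_force'])
for n in ['wrist','side']:
    c=cam(n)
    for t in ['gate_grip','gate','lens']:
        for p in spot(c,n,t)[:2]: print(n,t,p)
E
```

```text
time_s: 26.08
eef_pos: [0.4346, 0.3421, 0.074]
eef_rot: [0.0, 0.819, 0.574, 0.003]
wrist_force: [-1.1, -0.3, 7.9]
opening: 0.393
time_s: 26.82
eef_pos: [0.432, 0.3407, 0.1804]
eef_rot: [-0.0, 0.819, 0.574, -0.0]
wrist_force: [-0.3, 0.5, -2.0]
opening: 0.394
[0.43161246 0.3404457  0.17961968] [ 0.54849784  0.19314078 -1.87915288]
wrist gate_grip (0.96, array([0.431 , 0.3393, 0.1984]))
wrist gate (0.67, array([0.4284, 0.3353, 0.1125]))
side gate_grip (0.77, array([0.4304, 0.3363, 0.197 ]))
side gate_grip (0.58, array([ 0.6973,  0.3614, -0.0007]))
side gate (0.61, array([0.4284, 0.3369, 0.1114]))
side gate (0.55, array([ 0.5555, -0.1777,  0.0315]))
side lens (0.66, array([ 0.7632,  0.2053, -0.0014]))
side lens (0.57, array([0.5501, 0.3142, 0.0075]))
```

```bash
python3 -m pendant '[[[0,-30,5,0,15],[0,-50,5,0,15],[0,-50,5,0,15],[0,-50,5,0,15],[0,-50,0,0,15],[0,-20,0,0,15],[0,0,0,0,15],[0,0,0,0,15]]]'; python3 - <<'E'
from h import *
for n in ['wrist','side','scene']:
    c=cam(n); o=monitor.get_obs(); print(n,o['eef_pos'],o['wrist_force'])
    for t in ['gate_grip','gate','socket','carriage','clamp_tip']:
        for p in spot(c,n,t)[:3]: 
            if .38<p[1][0]<.65 and p[1][1]>-.1: print(n,t,p)
    if n=='wrist': save(c,'wrist8.png',s=1.5)
E
```

```text
time_s: 28.28
eef_pos: [0.4326, 0.0914, 0.201]
eef_rot: [-0.0, 0.819, 0.574, 0.0]
wrist_force: [-0.5, 0.6, -1.9]
opening: 0.388
wrist [0.43258115 0.09166426 0.20093779] [ 0.75474946  0.21335169 -3.27888594]
wrist gate_grip (0.6, array([0.4301, 0.09  , 0.2255]))
wrist gate (0.56, array([0.4309, 0.0929, 0.1354]))
wrist gate (0.25, array([0.4383, 0.0899, 0.2215]))
wrist socket (0.66, array([0.5376, 0.0666, 0.0905]))
wrist carriage (0.84, array([0.5346, 0.0693, 0.0159]))
wrist clamp_tip (0.58, array([0.6036, 0.1386, 0.0348]))
side [0.43253299 0.0914495  0.20087851] [ 0.19128438 -0.53384285 -2.26785047]
side gate_grip (0.64, array([0.4305, 0.0885, 0.2206]))
side gate (0.91, array([0.4281, 0.0872, 0.1347]))
side gate (0.25, array([0.5324, 0.069 , 0.0885]))
side socket (0.97, array([0.5359, 0.0679, 0.0865]))
side carriage (0.68, array([0.5486, 0.3167, 0.0097]))
side carriage (0.65, array([0.5369, 0.0654, 0.0187]))
side clamp_tip (0.5, array([0.6031, 0.1357, 0.0306]))
scene [0.4325938  0.09098142 0.20092242] [-0.05312009  0.23551435 -1.28594632]
scene gate_grip (0.6, array([0.4339, 0.0938, 0.2237]))
scene gate (0.86, array([0.4284, 0.0839, 0.1306]))
scene gate (0.16, array([0.5339, 0.0998, 0.0304]))
scene socket (0.8, array([0.5335, 0.0669, 0.0908]))
scene carriage (0.93, array([0.5409, 0.0681, 0.0168]))
```

View pics/wrist8.png

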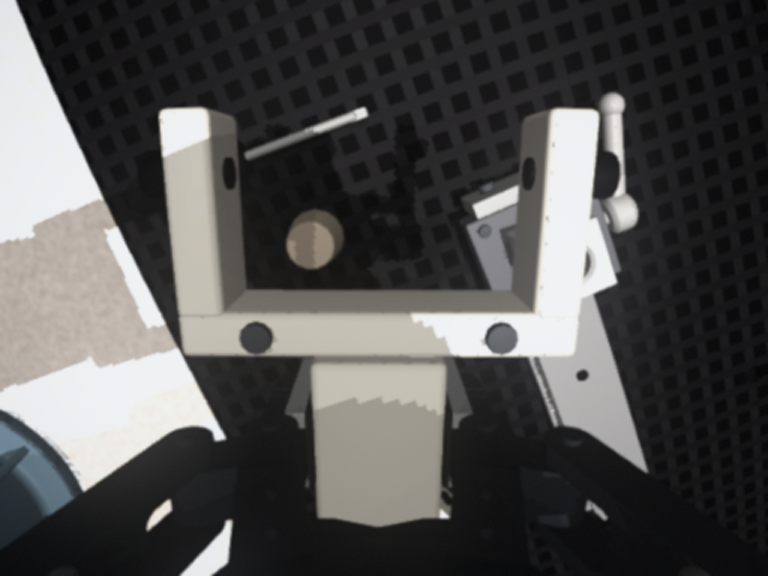

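The gate is held square (head at (380,430)). The socket hole at (590,262) is half hidden by the fork arm, so I shift 45 mm left for a clear look.

```bash
python3 -m pendant '[[[-22,0,0,0,15],[-23,0,0,0,15],[0,0,0,0,15],[0,0,0,0,15],[0,0,0,0,15]]]'; python3 - <<'E'
from h import *
n='wrist'; c=cam(n); o=monitor.get_obs(); print(o['eef_pos'])
for p in spot(c,n,'socket'): print(p,(proj(c,p[1])).round(1))
uv=proj(c,[.535,.067,.089])[0]; x0,y0=(uv-40).astype(int); x1,y1=x0+80,y0+80
save(c,'crop9.png',(x0,y0,x1,y1),8); print(uv,x0,y0)
# overlay predicted circles for candidates
g=cv2.cvtColor(c['img'],cv2.COLOR_RGB2GRAY)[y0:y1,x0:x1]
for l in cv2.createLineSegmentDetector().detect(g)[0].reshape(-1,4):
    if np.hypot(l[2]-l[0],l[3]-l[1])>12: print('crop px x8',(l*8).round(0), onz(c,l[:2]+[x0,y0],.089)[:2].round(4),onz(c,l[2:]+[x0,y0],.089)[:2].round(4))
E
```

```text
time_s: 29.8
eef_pos: [0.3884, 0.0908, 0.2011]
eef_rot: [0.0, 0.819, 0.574, 0.0]
wrist_force: [-0.3, 0.8, -2.2]
opening: 0.388
[0.38821937 0.09084804 0.20106452]
(0.76, array([0.5377, 0.0666, 0.0905])) [[434.  158.5]]
[429.89095743 158.77218467] 389 118
crop px x8 [569. 409. 474.  75.] [0.5589 0.0493] [0.5552 0.0872]
crop px x8 [230. 564. 568. 418.] [0.5199 0.0455] [0.5586 0.0484]
crop px x8 [ -0. 544.  50.   4.] [0.4966 0.0561] [0.5145 0.1084]
crop px x8 [100. 203. 218. 574.] [0.5148 0.0874] [0.5184 0.0448]
crop px x8 [467.  61. 118. 212.] [0.5548 0.0889] [0.5164 0.0859]
crop px x8 [250. 253. 350. 193.] [0.5287 0.0772] [0.5401 0.0798]
crop px x8 [402. 628. 375. 525.] [0.5367 0.0318] [0.5358 0.0442]
crop px x8 [433. 352. 352. 431.] [0.5454 0.0605] [0.5354 0.0551]
crop px x8 [425. 228. 443. 329.] [0.5471 0.0735] [0.547  0.0625]
crop px x8 [202. 563.  21. 452.] [0.517  0.0466] [0.5011 0.0651]
crop px x8 [144. 542.   4. 602.] [0.5114 0.0511] [0.4956 0.0498]
crop px x8 [164.  98.  66. 118.] [0.5234 0.0955] [0.5134 0.0969]
crop px x8 [467.  -2. 537. 128.] [0.556 0.095] [0.5607 0.0797]
crop px x8 [245.  27. 415.  53.] [0.533  0.0997] [0.5496 0.0914]
```

View pics/crop9.png

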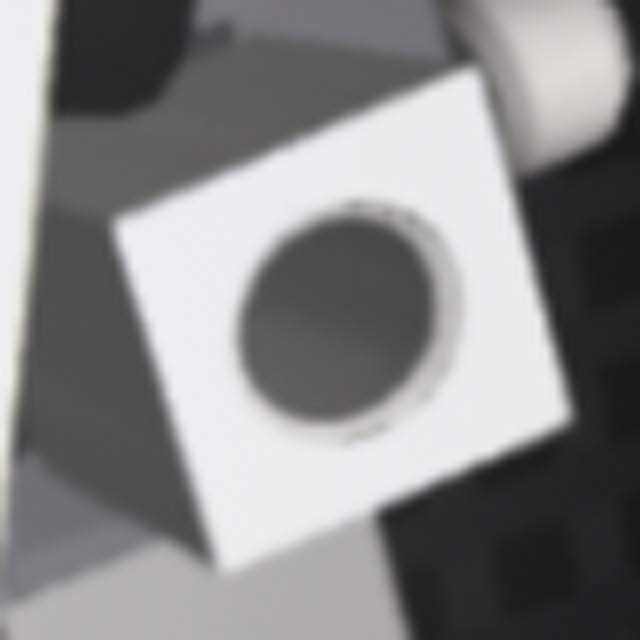

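The crop shows the block top with the hole at (350,325). The corners give the socket at (0.537, 0.067). Now moving above it.

```bash
python3 -m pendant '[[[37,-6,0,0,15],[37,-6,0,0,15],[37,-6,0,0,15],[38,-4.7,0,0,15],[0,0,0,0,15],[0,0,0,0,15],[0,0,0,0,15]]]'; python3 - <<'E'
from h import *
for n in ['side','scene']:
    c=cam(n); o=monitor.get_obs(); print(n,o['eef_pos'],o['wrist_force'])
    for t in ['gate_grip','gate','socket']:
        for p in spot(c,n,t)[:1]: print(n,t,p)
    ims=c
    uv=proj(c,[.537,.067,.11])[0]; x0,y0=(uv-[35,45]).astype(int)
    cr=c['img'][y0:y0+75,x0:x0+70,::-1]; cr=cv2.resize(cr,None,fx=5,fy=5,interpolation=cv2.INTER_CUBIC)
    # overlay: predicted post axis (TCP-based) foot & socket centre
    g=o['eef_pos']+np.array([-.0004,-.0011,0]); 
    for P,col in [((g[0],g[1],g[2]-.069),(0,0,255)),((.537,.067,.089),(0,255,0))]:
        q=((proj(c,P)[0]-[x0,y0]+.5)*5).astype(int); cv2.circle(cr,tuple(int(v) for v in q),4,col,-1)
    cv2.imwrite(f'pics/o_{n}.png',cr)
a=cv2.imread('pics/o_side.png');b=cv2.imread('pics/o_scene.png'); cv2.imwrite('pics/pair.png',np.hstack([a,b]))
E
```

```text
time_s: 30.78
eef_pos: [0.5357, 0.0685, 0.2008]
eef_rot: [-0.0, 0.819, 0.574, -0.0]
wrist_force: [0.2, -0.4, -2.0]
opening: 0.389
side [0.53587499 0.06849189 0.20099461] [ 0.88753187 -0.45756421 -2.14925036]
side gate_grip (0.59, array([0.5332, 0.0659, 0.2205]))
side gate (0.77, array([0.5357, 0.0639, 0.1354]))
side socket (0.9, array([0.5313, 0.0696, 0.0902]))
scene [0.53637651 0.06834018 0.20126236] [ 0.31616366  0.51350202 -1.60773696]
scene gate_grip (0.98, array([0.5363, 0.0683, 0.2207]))
scene gate (0.94, array([0.5356, 0.0604, 0.1341]))
scene socket (0.87, array([ 0.7678, -0.1262,  0.0729]))
```

View pics/pair.png

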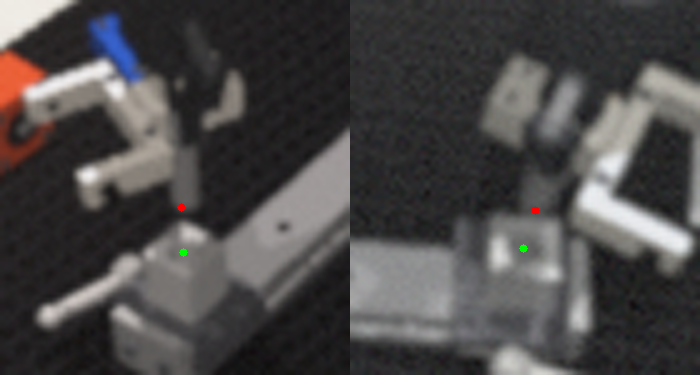

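The red dot (predicted post foot) and green dot (socket centre) sit on the post end and hole in both views: side (181,207)/(183,252), scene (535,210)/(523,248). I descend and watch the force.

```bash
python3 -m pendant '[[[0.6,0,-15,0,15],[0,0,-15,0,15],[0,0,-8,0,15],[0,0,0,0,15],[0,0,0,0,15]]]'; python3 -m pendant '[[[0,0,-4,0,15],[0,0,-4,0,15],[0,0,0,0,15],[0,0,0,0,15]]]'
```

```text
time_s: 31.8
eef_pos: [0.5375, 0.0682, 0.1632]
eef_rot: [0.0, 0.819, 0.574, 0.0]
wrist_force: [-0.3, -0.2, -2.4]
opening: 0.387
time_s: 32.3
eef_pos: [0.5372, 0.0683, 0.155]
eef_rot: [-0.0, 0.819, 0.574, 0.0]
wrist_force: [-1.0, 0.3, -2.4]
opening: 0.392
```

```bash
python3 -m pendant '[[[0,0,-4,0,15],[0,0,-4,0,15],[0,0,-4,0,15],[0,0,0,0,15]]]'; python3 -m pendant '[[[0,0,-6,0,15],[0,0,-6,0,15],[0,0,-6,0,15],[0,0,0,0,15],[0,0,0,0,15]]]'
```

```text
time_s: 32.8
eef_pos: [0.5378, 0.0692, 0.1428]
eef_rot: [-0.0, 0.819, 0.574, 0.001]
wrist_force: [2.1, 5.1, -3.6]
opening: 0.39
time_s: 33.42
eef_pos: [0.5377, 0.0692, 0.1244]
eef_rot: [-0.0, 0.819, 0.574, 0.001]
wrist_force: [3.5, 4.0, -4.3]
opening: 0.388
```

```bash
python3 -m pendant '[[[0,0,-4,0,15],[0,0,-2,0,15],[0,0,0,0,15],[0,0,0,0,15]]]'; python3 -m pendant '[[[0,0,-1,0,15],[0,0,-1,0,15],[0,0,0,0,15],[0,0,0,0,15]]]'
```

```text
time_s: 33.92
eef_pos: [0.5379, 0.0692, 0.1189]
eef_rot: [-0.0, 0.819, 0.574, 0.001]
wrist_force: [2.2, 5.3, -1.6]
opening: 0.389
time_s: 34.42
eef_pos: [0.538, 0.0693, 0.118]
eef_rot: [-0.0, 0.819, 0.574, 0.001]
wrist_force: [-0.6, 5.7, 5.6]
opening: 0.391
```

```bash
python3 -m pendant '[[[0.4,0.8,0,0,15],[0,0,0,0,60],[0,0,0,0,60],[0,0,0,0,60],[0,0,0,0,60],[0,0,30,0,60],[0,0,50,0,60],[0,0,50,0,60]]]'; python3 -m pendant '[[[0,0,20,0,60],[-20,-40,0,0,60],[-20,-40,0,0,60],[0,0,0,0,60],[0,0,0,0,60]]]'; python3 - <<'E'
from h import *
ims=[]
for n in ['side','scene']:
    c=cam(n); o=monitor.get_obs(); print(n,o['time_s'],o['eef_pos'],o['wrist_force'])
    for t in ['gate_grip','gate','socket','carriage','clamp_tip','clamp_hub','lens','stopper']:
        for p in spot(c,n,t)[:3]:
            if .35<p[1][0]<.66 and p[1][1]>-.05: print(n,t,p)
    uv=proj(c,[.537,.09,.08])[0]; x0,y0=(uv-[50,55]).astype(int)
    cr=c['img'][y0:y0+100,x0:x0+98,::-1]; ims.append(cv2.resize(cr,None,fx=4,fy=4,interpolation=cv2.INTER_CUBIC))
cv2.imwrite('pics/final.png',np.hstack(ims))
E
```

```text
time_s: 35.42
eef_pos: [0.5372, 0.069, 0.248]
eef_rot: [-0.0, 0.819, 0.574, -0.0]
wrist_force: [1.4, -1.2, 0.2]
opening: 0.701
time_s: 36.05
eef_pos: [0.4978, -0.0109, 0.2671]
eef_rot: [0.0, 0.819, 0.573, 0.0]
wrist_force: [-1.0, -0.8, -0.5]
opening: 0.7
side 36.1 [ 0.49787193 -0.01055172  0.26699648] [ 0.08622348 -1.20853211 -0.20696236]
side gate_grip (0.87, array([0.5393, 0.0668, 0.1398]))
side gate_grip (0.17, array([0.5527, 0.3157, 0.0071]))
side gate (0.78, array([0.5314, 0.0685, 0.0541]))
side socket (0.59, array([0.532 , 0.0681, 0.088 ]))
side socket (0.53, array([0.4892, 0.3262, 0.0022]))
side carriage (0.74, array([0.5363, 0.0657, 0.0199]))
side carriage (0.67, array([0.5366, 0.069 , 0.1397]))
side clamp_tip (0.42, array([0.6045, 0.1366, 0.0318]))
side clamp_hub (0.56, array([0.5896, 0.0666, 0.0367]))
side stopper (0.48, array([ 0.3971,  0.1148, -0.0009]))
scene 36.55 [ 0.49764484 -0.01070579  0.26687933] [ 0.2296738  -0.09141562 -0.55378474]
scene gate_grip (0.55, array([0.5397, 0.0746, 0.14  ]))
scene gate (0.6, array([0.5357, 0.0598, 0.0502]))
scene socket (0.79, array([0.533 , 0.0669, 0.094 ]))
scene carriage (0.69, array([0.5367, 0.0693, 0.0201]))
scene clamp_hub (0.63, array([0.5871, 0.073 , 0.034 ]))
scene lens (0.75, array([0.5465, 0.3171, 0.0047]))
scene stopper (0.42, array([3.919e-01, 1.198e-01, 2.000e-04]))
```

The picture limit is reached, but the numbers are clear: gate foot z about 0.052 (expected 0.049), grip point 0.140 (expected 0.139), lever tip at hub height, carriage home, lens where it stood.

```bash
python3 -c "
from bench import order
print(order.hand_in())"
```

```text
the job is handed in; nothing more can be done
None
```

I completed the whole job and handed it in at about 37 s of the 72 s allowed; the hand-in reported no verdict.

**What I did**
- I threaded the grey carriage onto the rail and let it go at about x = -79 mm.
- I pushed it home with shut fingers. At the stop the push force rose to 25 N with only 0.3 mm of movement.
- I pushed the lever down level.
- I carried the gate over and lowered it until it touched bottom. Contact showed at TCP height 0.118 m, as computed, and only then did I release it.

**Last checks, from the side and scene cameras**
- **Gate:** foot at z about 0.050–0.054 m (expected 0.049) and head grip point at 0.140 m (expected 0.139).
- **Carriage:** origin at about (0.537, 0.067), so still home.
- **Lever:** tip at z 0.032 m against 0.034–0.037 m for the hub, so level.
- **Bystanders:** the lens and stopper were within about 5 mm of where they started. I did not re-measure the other bystanders after the gate was placed.

**What failed or disagreed**
- My last picture of the finished state was not shown, because the limit of 12 views was already used. The final check is therefore numbers only.
- The scene camera's network put the gate foot 7 mm off the socket in y. It showed about the same offset while the gate stood upright in the rack, so I took it as a bias.
- About 5 N of side force appeared while lowering the post. I eased it by moving 0.8 mm before release.

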